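# Seat the wear insert and tuck the cover strip under the lapped plate

### The arm

A 6-joint arm with a two-finger parallel gripper is mounted at the origin on a cart in front of the work surface, level with it; the furniture and walls round the work are solid. World frame = base frame: x ahead of the robot, y to its left, z up, the work surface at z = 0. Lengths are in m, angles in rad, forces in N, time in s.
With the tool pointing down it reaches from about 0.2 to 0.875 m from the base axis. Payload 3.4 kg.
Tool frame: the origin (TCP) lies between the finger pads; the fingertips stand 25 mm ahead of it and the grasp point (between the pads) lies 6 mm ahead of it (r.nose_length is the z of the fingertips in the tool frame, in m); z points along the fingers, y is the line along which they close (so a half turn about z gives the same grasp; the last joint's range is limited). The gripper opens to 94 mm and grips with 3 to 60 N. Pads are 16 mm wide; open, the fingers measure 119 mm over their backs; the gripper's body (75 mm by 177 mm) begins 78 mm behind the grasp point.
Start: joints at [1.128, 0.276, 1.505, -0, 1.361, -0.121], TCP at [0.182, 0.546, 0.23] pointing down, gripper open.
Joint ranges: [-2.89, 2.89], [-0.75, 2.08], [0.22, 2.7], [-1.18, 4.32], [0.11, 2.71], [-2.7, 2.7]. Speed limits (rad/s): [2.57, 2.57, 3.14, 3.14, 3.14, 3.14].

### API

Orientations are given as a unit quaternion [w, x, y, z].
In Python, from plant import r, gripper_to, inverse_kinematics, vision, models, telemetry gives the robot as it stands. Calls block until the motion is done:
- r.move_to(position, orientation): joint-space move of the TCP to a pose.
- r.move_l(position, rot=None, vel=0.15, guard=None): straight line of the TCP; rot=None keeps the orientation; vel is the mean speed in m/s. With guard (N) it stops when the force on the tool has changed by that much, and returns True; else False.
- r.movej(angles): joint-space move.
- gripper_to(opening, f_grip=None): finger opening in m; f_grip is the grip in N (None keeps the last); returns when the fingers have stopped.
- r.hold(seconds).
- inverse_kinematics(position, orientation): joint angles nearest the present ones, or None.
- vision.snapshot(name): name is "scene" or "top" or "wrist"; returns the picture (400x640x3 uint8, red, green, blue); there is no depth.
- vision.get_calibration(name): a dict with "fx", "fy", "cx", "cy" (pixels), "position" and "orientation" of the camera in the world. Camera axes: x right, y down, z forward; pixel columns grow to the right and rows downward; lengths in m; the calibration is good to about 2 mm. A picture is of the moment at which its call begins: read the wrist's pose just before it. get_calibration takes no time and is no camera call; for the wrist camera it gives the pose at the moment of the call.
A pose or a line that the arm cannot do raises r.PlanningError and nothing moves.
- r.sign_off(): hands the job in; it is judged then, once.
Trained networks look in the newest picture that a camera, given by its name, has taken for a name from the list of things; names that differ only in an ending like _2 or _b are one class to them, and where a whole thing is asked for, a point or a joint stands for the part that bears it (a point fixed in the world has none). Each returns a list of dicts, best first, with "score" (0 to 1); they miss things now and then, are a little off and sometimes report something else, mostly with a low value. They report only what shows in the picture. A call takes as long as a camera call.
- models.boxes_of(thing, camera): "at" ([x, y, z] in m, in world coordinates, good to about 4 mm: the middle of the surface that is visible of it).
- models.regions_of(thing, camera): "pixels" (400x640 bool, what is visible of it).
- models.mark_of(thing, camera): "at" ([x, y, z] in m, in world coordinates, good to about 4 mm: a listed point, or the origin of a listed thing).
Readings, each from a call of its own:
- telemetry.current_t(): time.
- telemetry.current_joints(): joint angles.
- telemetry.current_dq(): joint speeds.
- telemetry.current_joint_efforts(): joint torques, N m.
- telemetry.current_ee_pos(): TCP position.
- telemetry.current_tool_rot(): TCP orientation.
- telemetry.current_wrist_force(): force on the tool from outside, world axes, zero at the start.
- telemetry.current_torque(): the same for the moment, N m.
- telemetry.current_opening(): finger opening in m.
- telemetry.current_finger_force(): force on a finger pad.
Only numpy, scipy, OpenCV 4.12 (cv2) and the standard library are available. Lean on these libraries where they do the work, as an engineer would, in place of code of your own. Each camera call takes 0.05 s, during which the arm holds its last target. There are 200 camera calls.

### The job

Set the green wear insert into the pocket of the guide bed and press it down flush with the gripper. Then pick up the brass cover strip by its rib, lay it over the insert with its front edge tucked about 20 mm under the blue hinged plate without lifting that plate, and finish while still holding the strip pressed firmly flat on the bed; do not let go of it. Leave the tub, the oil bottle and the grey roller where they stand.

Things in the scene. Friction and masses are not known exactly. Their poses are not given: they have to be found in the camera images.
- guide_bed: Grey guide bed fixed to the worktop, a plate 26 mm thick. Origin on its underside; plate from x = -75 to 95, y = -55 to 55 mm, top at z = 26 mm. Over its +x end (far from the robot) lies the blue hinged plate, level and clear of the bed. Under that, two side cheeks (10 mm high, x = 31 to 95 mm) leave a slot 90 mm wide in y, open toward -x.
- recess_mouth (a point): Centre of the mouth of the pocket in the bed's top, at (-12, 0, 26) mm of the bed's frame; axes as the bed's. The pocket is 30 (x) by 54 (y) mm, 20.5 mm deep, flat floor. The blue plate's lip is 36 mm ahead (+x), so fingers have more room at the pocket's two y ends.
- lip_line (a point): Point on the bed's top face straight below the middle of the blue plate's lip, at (24, 0, 26) mm of the bed's frame; axes as the bed's. The strip tucks under toward +x from here.
- flap (a joint): Hinge angle (rad) of the blue plate: 0 at rest, grows as its lip rises; falls back by its weight (80 g); over 0.10 counts as lifted. 98 mm wide, hinged at x = 90 mm of the bed, reaching toward -x to its lip at x = 24 mm. Underside 10 mm, upper side 13 mm above the bed's top; the last 7 mm at the lip flare up by about 3 mm.
- wear_insert: Green plastic wear insert, a block 26 (x) x 50 (y) x 20 (z) mm, about 30 g, two dark screw marks on top. Origin at the centre of its underside, z up. Starts flat on the worktop; fits the pocket either way round, its 50 mm side along the bed's y, 2 mm of play all round, top then 0.5 mm below the bed's top.
- cover_strip: Brass-coloured cover strip: plate 100 (x) x 70 (y) x 4 (z) mm, about 140 g, with an upright grip rib. Origin at the centre of its underside, z up, +x toward the front edge to be tucked. Rib: 10 mm thick in x (x = -35 to -25 mm), 54 mm long in y, its top 40 mm above the underside. Starts flat on the worktop, rib up.
- strip_edge (a point): Middle of the strip's front edge, on its underside: (50, 0, 0) mm of the strip's frame.
- rib_top (a point): Middle of the top of the strip's rib: (-30, 0, 40) mm of the strip's frame.
- tub: Bystander: clear tub packed with cotton buds, 59 mm across, 80 mm high; origin at the centre of its underside.
- oiler: Bystander: small oil bottle with a red spout, 44 mm across, 145 mm high; origin at the centre of its underside.
- roller: Bystander: grey nylon roller standing upright on its own to the right of the bed, 27 mm across, 30 mm high; origin at the centre of its underside.

How it is judged:
By the outcome, as a careful person would: the job done as asked, in the order asked, and still so for the second after the job is handed in, while the arm keeps its last pose, push and grip.
It also fails if it takes over 58 s, if anything falls off the work surface, if the arm or the gripper's body presses on something with over 40 N, if the wrist force passes 120 N, or if a joint passes its speed limit or range.

## Working session

There is one attempt and no reset: what is moved stays moved. The work goes in short steps, each a Python script; the robot and the scene stay as the last script left them, time stands still between calls to the robot, and variables do not carry over. Pictures are saved under pics/ and viewed, at most 12 in all, crops included, and the job is handed in when it is done.

```bash
mkdir -p pics; ls
python3 - <<'E'
from plant import r, gripper_to, inverse_kinematics, vision, models, telemetry
import cv2, numpy as np
for c in ("scene","top"):
    im=vision.snapshot(c); cv2.imwrite(f"pics/{c}0.png",im[:,:,::-1])
    print(c,vision.get_calibration(c))
    for t in ("guide_bed","recess_mouth","lip_line","wear_insert","cover_strip","strip_edge","rib_top","tub","oiler","roller"):
        print(t,[(np.round(d["at"],4),round(d["score"],2)) for d in models.mark_of(t,c)[:2]])
print(telemetry.current_t(), telemetry.current_tool_rot(), r.nose_length)
E
```

```text
pics
scene {'fx': 429.9300504326096, 'fy': 429.9300504326096, 'cx': 318.37768382627837, 'cy': 205.30031682487927, 'position': array([ 0.10663657, -0.36390592,  0.69803283]), 'orientation': array([-0.34961397,  0.8457759 , -0.37030331,  0.15908694])}
guide_bed [(array([ 5.795e-01,  1.512e-01, -1.000e-04]), 0.85)]
recess_mouth [(array([0.5683, 0.1482, 0.0298]), 0.84)]
lip_line [(array([0.6015, 0.1492, 0.0253]), 0.71)]
wear_insert [(array([ 0.4518, -0.0603, -0.0017]), 0.87)]
cover_strip [(array([ 0.6709, -0.1478,  0.0023]), 0.78), (array([ 0.4537, -0.0582, -0.0022]), 0.27)]
strip_edge [(array([ 7.152e-01, -1.396e-01, -3.000e-04]), 0.86)]
rib_top [(array([ 0.6377, -0.1545,  0.0381]), 0.63)]
tub [(array([ 0.4851,  0.3274, -0.0011]), 0.75)]
oiler [(array([ 0.6862,  0.3245, -0.0071]), 0.6)]
roller [(array([ 5.254e-01, -4.220e-02,  1.000e-04]), 0.54)]
top {'fx': 484.1527723977409, 'fy': 484.1527723977409, 'cx': 325.79535107048355, 'cy': 211.01741547456288, 'position': array([0.47759194, 0.05333879, 1.26312512]), 'orientation': array([ 0.0382474 , -0.7058619 ,  0.70675232, -0.02823605])}
guide_bed [(array([0.5781, 0.1501, 0.0046]), 0.7), (array([0.6062, 0.1499, 0.0259]), 0.38)]
recess_mouth [(array([0.5677, 0.1473, 0.0263]), 0.72)]
lip_line [(array([0.6033, 0.1465, 0.0215]), 0.96)]
wear_insert [(array([ 0.4553, -0.0614, -0.0046]), 0.66)]
cover_strip [(array([ 6.677e-01, -1.498e-01,  1.000e-04]), 0.66)]
strip_edge [(array([ 0.7159, -0.1386, -0.0021]), 0.84), (array([ 0.645 , -0.155 ,  0.0408]), 0.44)]
rib_top [(array([ 0.6434, -0.1559,  0.0399]), 0.79), (array([0.6056, 0.1472, 0.0234]), 0.32)]
tub [(array([ 0.4856,  0.3287, -0.0029]), 0.87)]
oiler [(array([6.903e-01, 3.275e-01, 2.000e-04]), 0.73)]
roller [(array([ 0.5201, -0.042 ,  0.0053]), 0.51)]
1.1 [-5.32156682e-06  1.60211317e-01  9.87082739e-01  1.82818312e-05] 0.025
```

View pics/scene0.png

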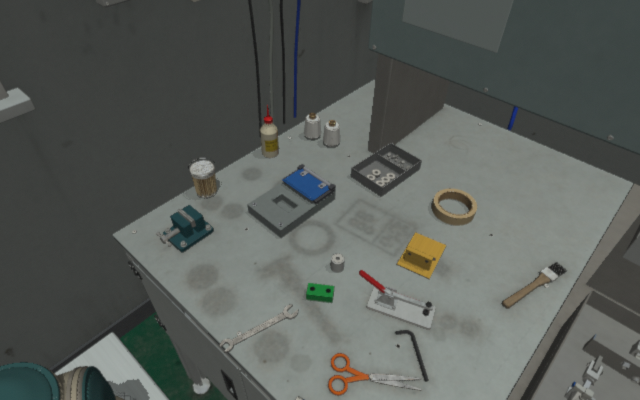

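View pics/top0.png

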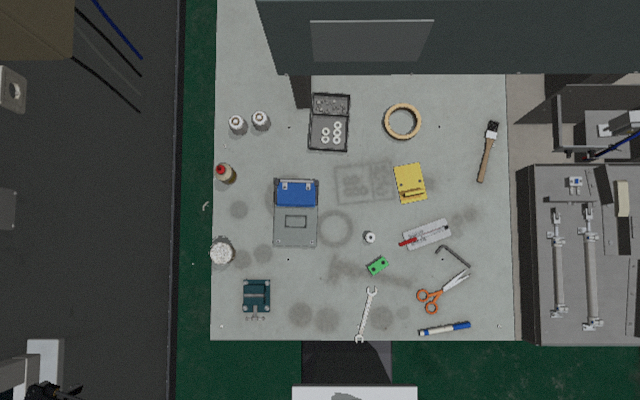

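The scene view shows the bed at about (292,205), insert (320,292), roller (337,263) and strip (422,255). The top view shows them at (297,212), (377,266), (369,238) and (410,183). Both agree with the networks. Next I'll take close views with the wrist camera.

```bash
cat > h.py <<'E'
from plant import r, gripper_to, inverse_kinematics, vision, models, telemetry
import cv2, numpy as np
from scipy.spatial.transform import Rotation as Ro
def q(psi):  # tool down, closing line at psi+90deg (mod 180)
    cands=[np.array([0,np.cos(p/2),np.sin(p/2),0]) for p in (psi,psi+np.pi)]
    return cands
def best(pos,psi):
    now=telemetry.current_joints(); o=[]
    for c in q(psi):
        s=inverse_kinematics(pos,c)
        if s is not None: o.append((np.abs(np.array(s)-now).max(),c))
    return min(o,key=lambda t:t[0])[1]
def rays(px,c):
    K=vision.get_calibration(c) if isinstance(c,str) else c
    px=np.asarray(px,float).reshape(-1,2)
    w,x,y,z=K["orientation"]
    d=np.c_[(px[:,0]-K["cx"])/K["fx"],(px[:,1]-K["cy"])/K["fy"],np.ones(len(px))]
    return K["position"],Ro.from_quat([x,y,z,w]).apply(d)
def plane(px,c,z):
    p,d=rays(px,c); return (p+d*((z-p[2])/d[:,2])[:,None])[:,:2]
def rect(mask,c,z):
    cs,_=cv2.findContours(mask.astype(np.uint8),cv2.RETR_EXTERNAL,cv2.CHAIN_APPROX_NONE)
    m=max(cs,key=cv2.contourArea)
    P=plane(m.reshape(-1,2),c,z)
    (cx,cy),(w,h),a=cv2.minAreaRect((P*1000).astype(np.float32))
    return np.round([cx,cy,w,h,a],1)
def marks(c,*ts):
    for t in ts: print(t,[(np.round(d["at"],4),round(d["score"],2)) for d in models.mark_of(t,c)[:2]])
E
python3 - <<'E'
from h import *
K={}
for n,p,psi,ts in (("bed",[0.53,0.149,0.26],np.pi,("guide_bed","recess_mouth","lip_line")),
        ("strip",[0.60,-0.15,0.26],np.pi,("cover_strip","strip_edge","rib_top")),
        ("ins",[0.42,-0.06,0.24],np.pi,("wear_insert","roller"))):
    r.move_to(p,best(p,psi)); r.hold(0.2)
    k=vision.get_calibration("wrist"); im=vision.snapshot("wrist")
    cv2.imwrite(f"pics/w_{n}.png",im[:,:,::-1]); np.save(f"k_{n}.npy",k,allow_pickle=True)
    print(n,k["position"],rays([[320,200]],k)[1],telemetry.current_t()); marks("wrist",*ts)
    if n!="bed":
        m=models.regions_of(ts[0],"wrist")
        if m: np.save(f"m_{n}.npy",m[0]["pixels"]); print(rect(m[0]["pixels"],k,0.004 if n=="strip" else 0.02))
E
python3 -c "
import cv2,numpy as np
a=[cv2.imread(f'pics/w_{n}.png') for n in('bed','strip','ins')]
cv2.imwrite('pics/m1.png',cv2.resize(np.hstack(a[1:]),(800,250)))"
```

```text
bed [0.46391303 0.14957347 0.41344987] [[ 0.23128013  0.01595131 -0.972889  ]] 3.2583
guide_bed [(array([ 0.5762,  0.149 , -0.0029]), 0.81)]
recess_mouth [(array([0.5697, 0.1496, 0.0207]), 0.84)]
lip_line [(array([0.6011, 0.1431, 0.0234]), 0.63)]
strip [ 0.53416323 -0.14871621  0.41372129] [[ 0.23166129  0.01621799 -0.9727939 ]] 4.8333
cover_strip [(array([ 0.6712, -0.1456,  0.0007]), 0.87)]
strip_edge [(array([ 0.7228, -0.1374, -0.0012]), 0.74), (array([ 0.5769,  0.1473, -0.0013]), 0.52)]
rib_top [(array([ 0.6408, -0.1585,  0.0415]), 0.61)]
[ 669.8 -150.5  100.3   70.3   11.6]
ins [ 0.35563686 -0.06074747  0.39346232] [[ 0.23187721  0.01523503 -0.97275835]] 6.1083
wear_insert [(array([ 0.4544, -0.0606,  0.0044]), 0.89)]
roller [(array([ 0.5279, -0.0436,  0.0055]), 0.85), (array([0.5662, 0.149 , 0.0232]), 0.55)]
[453.4 -62.6  30.4  51.5  33.8]
```

View pics/w_bed.png

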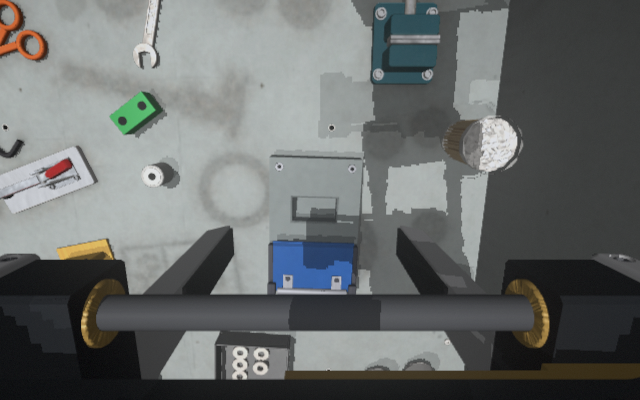

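View pics/m1.png

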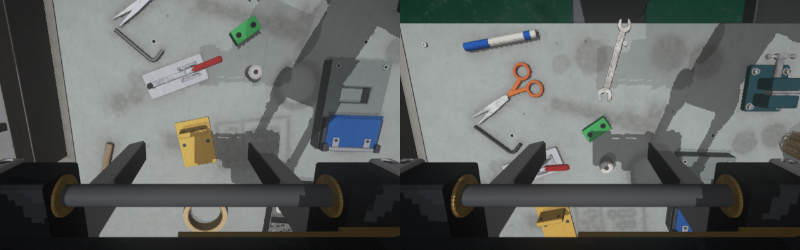

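The wrist view shows the pocket at about (314,208), the lip edge at row ~242 and the bed's rear edge at row ~156. The strip is measured at 100.3 x 70.3 mm with a yaw of 11.6°, which matches its given size. The next step is the pocket corners.

Run:
```python
import cv2
a=cv2.imread('pics/w_bed.png')[150:250,262:372]; cv2.imwrite('pics/z1.png',cv2.resize(a,None,fx=5,fy=5,interpolation=cv2.INTER_NEAREST))
```

```text
(no output)
```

View pics/z1.png

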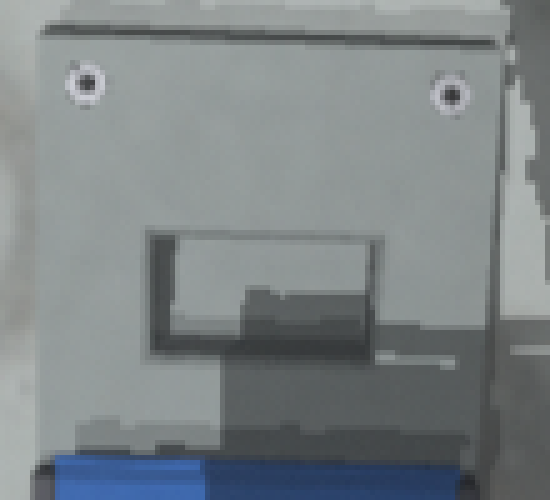

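The crop shows the pocket corners at about (147,232), (383,237), (376,362) and (149,358). The bed's rear corners are at (42,33) and (497,43).

Run:
```python
from h import *
k=np.load('k_bed.npy',allow_pickle=True).item()
off=np.array([262,150])-0.5
C=plane(np.array([[147,232],[383,237],[376,362],[149,358]])/5+off,k,.026)*1000
B=plane(np.array([[42,33],[497,43]])/5+off,k,.026)*1000
print(C.round(1),C.mean(0)); print(np.linalg.norm(np.roll(C,-1,0)-C,axis=1))
def ang(v): return np.degrees(np.arctan2(-v[0],v[1]))
print(ang(C[1]-C[0]),ang(C[2]-C[3]),B,ang(B[1]-B[0]),np.linalg.norm(B[1]-B[0]))
k=np.load('k_ins.npy',allow_pickle=True).item()
im=cv2.imread('pics/w_ins.png'); hsv=cv2.cvtColor(im,cv2.COLOR_BGR2HSV)
m=np.load('m_ins.npy'); v=hsv[:,:,2]
print(np.percentile(v[m],[5,25,50,75,95]))
y,x=np.where(m); a=im[y.min()-5:y.max()+6,x.min()-5:x.max()+6]; print(x.min()-5,y.min()-5)
cv2.imwrite('pics/z2.png',cv2.resize(a,None,fx=8,fy=8,interpolation=cv2.INTER_NEAREST))
```

```text
[[551.  120.9]
 [552.1 177.7]
 [583.6 176.6]
 [582.7 120.9]] [567.36012205 149.006616  ]
[56.8651849  31.48164238 55.69852511 31.67156067]
-1.1217596451511567 -0.9287012754449779 [[503.321952    96.97502435]
 [505.43736067 203.57533145]] -1.1368455290384498 106.6212944445206
[ 55.  98. 134. 160. 164.]
285 181
```

View pics/z2.png

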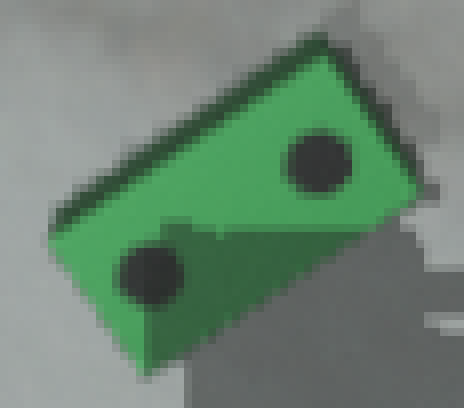

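Run:
```python
from h import *
k=np.load('k_ins.npy',allow_pickle=True).item()
C=plane(np.array([[322,55],[422,188],[148,375],[50,238]])/8+np.array([285,181])-.5,k,.02)*1000
c=C.mean(0); u=(C[0]+C[1]-C[2]-C[3])/2; a=np.arctan2(u[1],u[0])
print(c,np.linalg.norm(np.roll(C,-1,0)-C,axis=1),np.degrees(a))
assert abs(c[0]-454.5)<5 and abs(c[1]+61)<5
psi=a-np.pi/2; x,y=c/1000
gripper_to(0.066,20)
o=best([x,y,.10],psi)
r.move_to([x,y,.10],o)
print(r.move_l([x,y,.033],vel=.1,guard=8), telemetry.current_ee_pos())
gripper_to(0.04,20); print(telemetry.current_opening(),telemetry.current_finger_force())
r.move_l([x,y,.12],vel=.15)
px,py=.5674,.1490
p2=[px,py,.12]
r.move_to(p2,best(p2,np.radians(-1.0))); 
r.move_l([px,py,.062],vel=.1); r.hold(.2)
cv2.imwrite("pics/ov.png",vision.snapshot("wrist")[100:340,180:460,::-1])
print(telemetry.current_opening(),telemetry.current_t(),telemetry.current_ee_pos(),telemetry.current_wrist_force())
s=cv2.imread("pics/ov.png"); sc=vision.snapshot("scene")[150:250,230:350,::-1]
cv2.imwrite("pics/ov2.png",np.hstack([cv2.resize(s,(420,360)),cv2.resize(sc,(380,360))]))
```

```text
[453.56662618 -62.08276193] [24.65595034 49.37417334 25.39988214 48.19277467] 125.028469219771
False [ 0.45428407 -0.06228884  0.03375207]
0.049437482230840345 19.99671757221222
0.04967203312876645 11.4417 [0.5678303  0.14905913 0.06267953] [ 0.26585393 -0.42268175  0.48157565]
```

View pics/ov2.png

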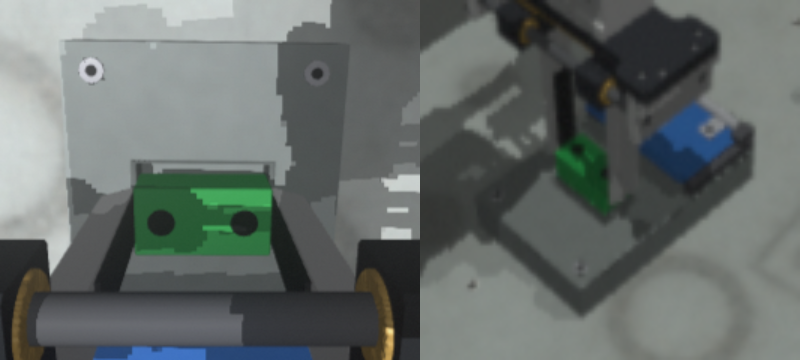

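The insert is held straight between the fingers, and the pocket is centred just behind it in the wrist view. I'll lower it now.

Run:
```python
from h import *
px,py=.5672,.1490
g=r.move_l([px,py,.0525],vel=.04,guard=5); print(g,telemetry.current_ee_pos(),telemetry.current_wrist_force(),telemetry.current_opening())
sc=vision.snapshot("scene")[150:250,230:350,::-1]
r.hold(.1);s=vision.snapshot("wrist")[100:340,180:460,::-1]
cv2.imwrite("pics/ov3.png",np.hstack([cv2.resize(s,(420,360)),cv2.resize(sc,(380,360))])); print(telemetry.current_t())
```

```text
False [0.56685974 0.14896614 0.05201724] [0.37888187 0.31767718 0.17641142] 0.049880156551848596
12.0833
```

Run:
```python
from h import *
px,py=.5674,.1490
gripper_to(0.058); r.move_l([px,py,.085],vel=.15)
gripper_to(0.0)
g=r.move_l([px,py,.047],vel=.05,guard=20); print(g,telemetry.current_ee_pos(),telemetry.current_wrist_force())
r.hold(.2); r.move_l([px,py,.12],vel=.2)
b=[px-.03,py,.2]; r.move_to(b,best(b,np.pi))
print(telemetry.current_t())
s=vision.snapshot("wrist")[100:300,210:420,::-1]
marks("wrist","wear_insert","recess_mouth")
cv2.imwrite("pics/ov4.png",cv2.resize(s,None,fx=2.5,fy=2.5))
```

```text
True [0.5668128  0.14888868 0.05075682] [-0.40598988  0.68998333  5.49338709]
15.5833
wear_insert [(array([0.5627, 0.1509, 0.0111]), 0.64)]
recess_mouth []
```

View pics/ov4.png

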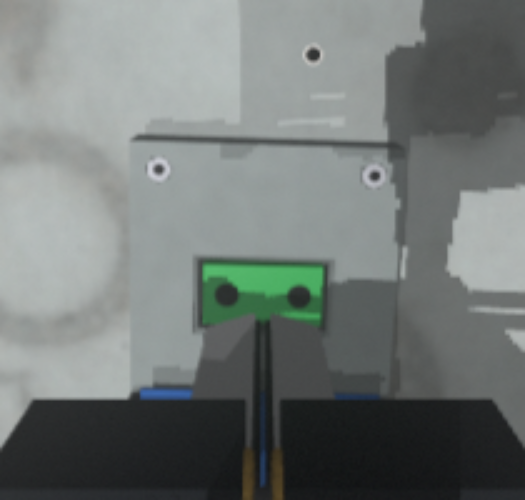

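The insert is seated level in the pocket: press contact came at tip height 25.8 mm against 25.5 expected. Next is the strip.

Run:
```python
from h import *
x,y=.6404,-.1565
gripper_to(0.045)
p=[x,y,.11]; o=best(p,np.radians(11.6-90)); r.move_to(p,o)
print(r.move_l([x,y,.033],vel=.1,guard=8), telemetry.current_ee_pos())
gripper_to(0.0,50); print(telemetry.current_opening(),telemetry.current_finger_force())
f0=telemetry.current_wrist_force(); z0=telemetry.current_ee_pos()[2]
r.move_l([x,y,.13],vel=.12)
p2=[.5084,.1500,.13]; r.move_to(p2,best(p2,np.radians(-1-90)))
r.move_l([.5084,.1500,.078],vel=.1); r.hold(.2)
print(z0,f0,telemetry.current_wrist_force(),telemetry.current_torque(),telemetry.current_ee_pos(),telemetry.current_opening())
s=vision.snapshot("wrist")[:,:,::-1]
marks("wrist","strip_edge","lip_line")
sc=vision.snapshot("scene")[130:250,220:360,::-1]; marks("scene","strip_edge","lip_line","cover_strip")
cv2.imwrite("pics/st.png",np.hstack([cv2.resize(s[60:340,160:480],(400,350)),cv2.resize(sc,(400,350))])); print(telemetry.current_t())
```

```text
False [ 0.64097627 -0.15657145  0.03363227]
0.009759443647493702 50.00039756298065
0.03315389803296736 [-0.07825046  0.11042883  2.3462099 ] [ 0.21428246  0.19064099 -1.38766079] [-0.07000277  0.10193676 -0.03800493] [0.50902851 0.15008486 0.07875981] 0.009975444108087483
strip_edge [(array([0.5935, 0.1533, 0.0417]), 0.6)]
lip_line [(array([0.6023, 0.1444, 0.0278]), 0.83)]
strip_edge [(array([0.5874, 0.1497, 0.0442]), 0.72), (array([0.5816, 0.1457, 0.0026]), 0.31)]
lip_line [(array([0.6028, 0.1468, 0.0234]), 0.93)]
cover_strip [(array([0.5414, 0.1531, 0.0467]), 0.96)]
22.825
```

View pics/st.png

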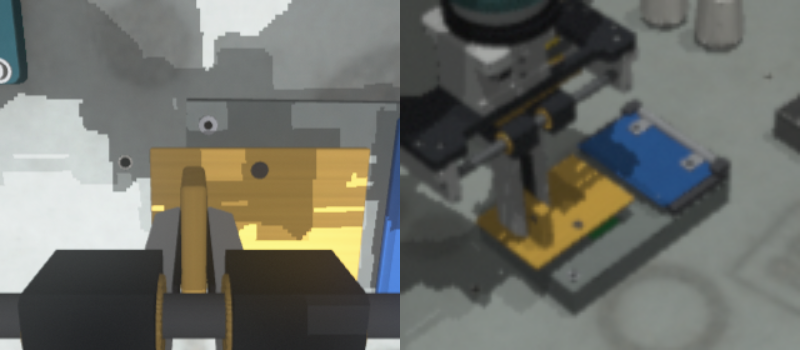

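The strip is held level and square to the lip, its edge at (0.590, 0.151, 0.043) against 0.0456 expected. I'll lower it to just above the bed and slide it under.

Run:
```python
from h import *
def st(g): print(g,telemetry.current_ee_pos().round(4),np.round(telemetry.current_wrist_force(),1),np.round(telemetry.current_torque(),2))
st(r.move_l([.5084,.1500,.0612],vel=.04,guard=4)); z=telemetry.current_ee_pos()[2]
if z<.066:
    st(r.move_l([.5434,.1494,.0612],vel=.04,guard=6)); r.hold(.2); st(0)
s=vision.snapshot("scene")[:,:,::-1]; marks("scene","strip_edge","rib_top","lip_line","cover_strip")
w=vision.snapshot("wrist")[:,:,::-1]; marks("wrist","rib_top","lip_line")
cv2.imwrite("pics/tk.png",np.hstack([cv2.resize(w[60:340,160:480],(400,350)),cv2.resize(s[130:250,220:360],(400,350))])); print(telemetry.current_t())
```

```text
False [0.5083 0.15   0.0609] [ 0.2 -1.2 -1.5] [-0.11  0.11  0.04]
False [0.543  0.1494 0.0611] [-0.9 -0.1 -2.2] [-0.07  0.1   0.02]
0 [0.5431 0.1494 0.0612] [ 0.6 -0.  -1.6] [-0.08  0.1   0.  ]
strip_edge [(array([0.6209, 0.1534, 0.027 ]), 0.87)]
rib_top [(array([0.5438, 0.153 , 0.0688]), 0.96)]
lip_line [(array([0.6025, 0.1526, 0.0222]), 0.7)]
cover_strip [(array([0.5734, 0.1511, 0.0318]), 0.68)]
rib_top [(array([0.5455, 0.1494, 0.068 ]), 0.8)]
lip_line [(array([0.6023, 0.1451, 0.0246]), 0.79)]
25.0167
```

View pics/tk.png

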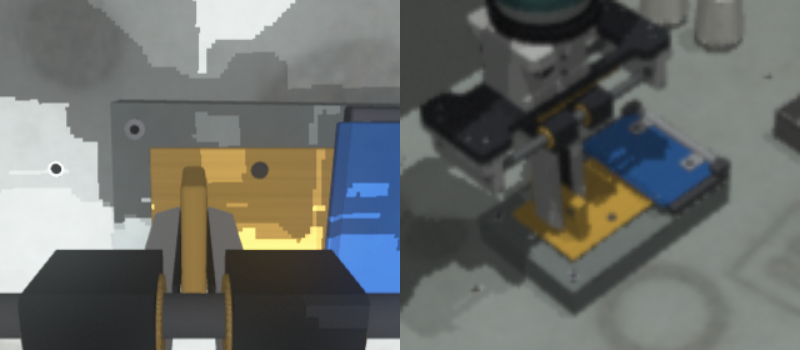

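The strip is about 20 mm under the lip and the plate has not lifted. Now I'll press down in small steps until the force holds firm.

Run:
```python
from h import *
gripper_to(0.0,60)
z=.0605
while z>.052:
    r.move_l([.5434,.1494,z],vel=.03); r.hold(.15)
    f=telemetry.current_wrist_force(); print(round(z,4),telemetry.current_ee_pos().round(4),np.round(f,1),np.round(telemetry.current_torque(),2))
    if f[2]>20: break
    z-=.0007
r.hold(.6); print(np.round(telemetry.current_wrist_force(),1),telemetry.current_opening(),telemetry.current_t())
s=vision.snapshot("scene")[:,:,::-1]; marks("scene","strip_edge","rib_top","tub","oiler","roller")
w=vision.snapshot("wrist")[:,:,::-1]
cv2.imwrite("pics/pr.png",np.hstack([cv2.resize(w[60:340,160:480],(400,350)),cv2.resize(s[130:250,220:360],(400,350))]))
```

```text
0.0605 [0.5434 0.1494 0.0605] [ 1.  -0.3 -2.1] [-0.06  0.09 -0.01]
0.0598 [0.5434 0.1494 0.0598] [ 0.4 -0.3 -1. ] [-0.05  0.1   0.  ]
0.0591 [0.5435 0.1494 0.0592] [-0.2  0.3 -1.4] [-0.07  0.06 -0.  ]
0.0584 [0.5435 0.1494 0.0592] [-1.2 -0.4  5.9] [-0.12  0.41 -0.01]
0.0577 [0.5436 0.1494 0.0591] [-2.3 -0.6 10. ] [-0.18  0.66  0.  ]
0.057 [0.5436 0.1494 0.0591] [-2.7 -0.1 15.2] [-0.22  0.93  0.01]
0.0563 [0.5435 0.1494 0.0591] [-3.9 -0.7 18.5] [-0.23  1.06  0.03]
0.0556 [0.5435 0.1494 0.0591] [-5.7 -0.8 22.4] [-0.29  1.34 -0.02]
[-6.3 -0.2 23.1] 0.009453258175152062 29.0333
strip_edge [(array([0.6241, 0.1489, 0.0262]), 0.8), (array([0.5458, 0.1519, 0.0661]), 0.51)]
rib_top [(array([0.5459, 0.1511, 0.0684]), 0.79)]
tub [(array([0.4838, 0.3289, 0.0016]), 0.73)]
oiler [(array([ 0.4859,  0.3288, -0.0006]), 0.63)]
roller [(array([ 0.5238, -0.044 ,  0.0008]), 0.48), (array([0.6028, 0.1511, 0.0226]), 0.23)]
```

View pics/pr.png

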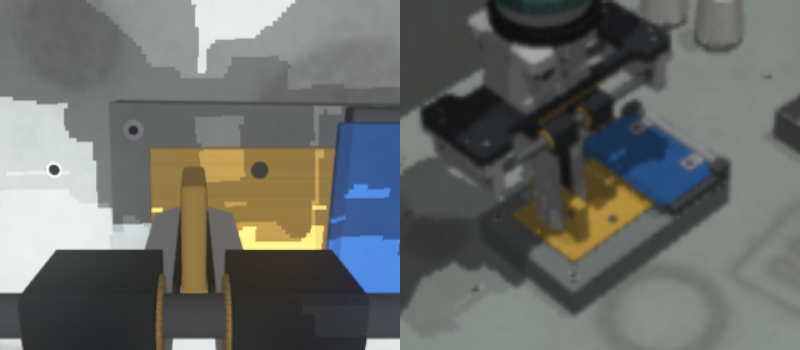

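```bash
python3 -c "
from h import *
print(r.sign_off(), telemetry.current_t(), telemetry.current_wrist_force())"
```

```text
the job is handed in; nothing more can be done
the job is handed in; nothing more can be done
```

I handed the job in at about 29 s: the insert is pressed flush in the pocket, and the strip is about 20 mm under the blue plate, still gripped and pressed on the bed with about 23 N; the plate showed no lift in the images, and the arm touched none of the bystanders.

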